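Draw the rinse valve open with its pull pin and hold it

ROBOT

A 7-joint arm with a two-finger parallel gripper is mounted at the origin on the work surface. World frame = base frame: x ahead of the robot, y to its left, z up, the work surface at z = 0. Lengths are in m, angles in rad, forces in N, time in s.
With the tool pointing down it reaches from about 0.4 to 0.85 m from the base axis. Payload 10.4 kg.
Tool frame: the origin (TCP) lies at the very end of the fingers, on their centre line; the grasp point (between the pads) lies r.grip_depth behind it (r.grip_depth is the distance from the TCP to the grasp point, in m); y points along the fingers, z is the direction in which the jaws open and shut, and the axes are right-handed (so a half turn about y gives the same grasp; the last joint's range is limited). The gripper opens to 87 mm and grips with 3 to 60 N. Pads are 19 mm wide; open, the fingers measure 117 mm over their backs; the gripper's body (75 mm by 190 mm) begins 51 mm behind the grasp point.
Start: joints at [-1.222, 0.332, -0.065, 1.46, 0.022, 1.35, -0.088], TCP at [0.227, 0.582, 0.223] pointing down, gripper open.
Joint ranges: [-2.6, 2.6], [-0.5, 2.12], [-1.47, 1.34], [0.16, 2.42], [-1.27, 4.41], [0.06, 2.06], [-2.6, 2.6]. Speed limits (rad/s): [2.22, 2.22, 2.79, 2.79, 3.14, 3.14, 3.14].

INTERFACE

Orientations are given as a unit quaternion [x, y, z, w].
In Python, from bench import r gives the robot as it stands.
- The arm moves only by the shell command python3 -m jog 'ROWS' [OPENING] [FORCE]. ROWS is JSON, a list of rows, each a list of 6 numbers: the shift along the tool's x, y, z in m, then the turn, a rotation vector about the tool's x, y, z in degrees. A call has 1 to 12 rows; each row shifts and turns the pose as measured when the row begins, along the tool's axes as they then stand; what a row does not reach is not made up. A row lasts 1/12 s, in which the tool goes at most 41.7 mm and 7.16 degrees, less where a joint would pass 70% of its speed; a pose out of reach is approached as far as the arm can. A call with a gripper value outside its range is refused whole. OPENING is the opening, from -1 (shut) to 1 (fully open), so that 0 is half open, set as the call begins (- or left out, the last holds). The fingers move at their own pace and stop on an object; FORCE is the grip in N (left out, the last holds). Time passes only in rows, so rows that do not move let the fingers close. It gives the time, the measured TCP pose, the force and the opening at its end, in the units of the state.
- r.read_state(): the state, without advancing time (a new reading comes with each control period).
- r.camera(name): name is "side" or "top" or "wrist"; returns a dict with "image" (384x512x3 uint8, red, green, blue), "range_z" (384x512 float32, m along the optical axis (not along the pixel's ray), 0 where there is no reading), "K" (3x3 intrinsics, pixels), "R" (3x3) and "t" (3): a world point X has camera coordinates R X + t. Camera axes: x right, y down, z forward; pixel columns grow to the right and rows downward; lengths in m; the calibration is good to about 2 mm. A picture is of the moment at which its call begins.
- r.close_job(): hands the job in, once; it reports no verdict.
The state is a dict: "time": time; "joint_positions": joint angles; "joint_vel": joint speeds; "joint_torque": joint torques, N m; "ee_pos": TCP position; "eef_rot": TCP orientation; "ft_force": force on the tool from outside, world axes, zero at the start; "torque": the same for the moment, N m; "width": finger opening in m.
Only numpy, scipy, OpenCV 4.12 (cv2) and the standard library are available. Lean on these libraries where they do the work, as an engineer would, in place of code of your own. Each camera call takes 0.05 s, during which the arm holds its last target. There are 200 camera calls.

TASK

Open the rinse valve: lift the orange-handled pull pin out of its grey rest block, put its steel shank down through the eye of the valve's sprung draw rod, its tip well out below, and pull the rod out by the pin until the red band shows at the tube's black mouth but none of the black behind the band. The spring would shut the valve, so finish while still gripping the pin and holding the rod at its mark, without the robot itself touching the valve or its rod. Leave the spray gun, brass air cap and amber jar where they stand.

Things in the scene. Friction and masses are not known exactly. Their poses are not given: they have to be found in the camera images.
- pin_grip (a point): Centre of the orange handle of the loose pull pin (45 to 85 g), which stands upright in the rest block. The handle is a box 50 mm tall, 26 mm along its x, 14 mm along its y (grip across the 14 mm). Below it: steel collar 24 mm across, 6 mm thick, then steel shank 10 mm across, 50 mm long, lowest 8 mm tapered. This point is 25 mm above the collar's top and 81 mm above the tip. z points up.
- pin_tip (a point): Lower tip of the pull pin's shank, on its axis.
- pin_shoulder (a point): On the pin's axis at the underside of its collar, 50 mm above the tip: the collar rests on whatever the shank is put through.
- pin: The whole pull pin; its origin is at the shank's tip, same axes as pin_grip.
- rest_hole (a point): Centre of the mouth of the hole in the top of the fixed grey rest block (70 x 70 mm, 55 mm high, on a 100 x 100 mm foot plate). The hole is upright, 15 mm wide and 53 mm deep; the pin must rise 50 mm to clear it.
- eye (a point): Centre of the eye at the end of the valve's steel draw rod: a flat level ring, 32 mm outside, 8 mm thick, with an upright hole 16 mm across, centre 70 mm above the work surface, free space beneath. It moves with the rod. Its -x axis points level along the rod away from the valve, the way the rod is pulled; z points up.
- drawrod (a joint): How far the 14 mm draw rod is pulled out of its tube, m: 0 fully in (start), 0.075 the hard stop. Its 10 mm wide red band is hidden in the tube at first, begins to show at 0.040 and is wholly out at 0.050, after which black shows behind it. The inner spring pulls back with 2.4 N at 0 and 8 N at the band, plus slight friction, and draws the rod in again if let go.
- valve: The fixed rinse valve with the rod it carries. Origin on the work surface below the eye's start place; x points from the eye back to the valve. The tube's black mouth (42 mm across, centre 70 mm high) is 50 mm from the eye's centre at the start; behind it, 110 to 180 mm from the origin, a blue block 50 mm wide, 92 mm high, with a brass cap on top up to 102 mm.
- spraygun_mid (a point): Bystander: spray gun standing on its white cup (84 mm across), 175 mm tall with the handle to one side up to 80 mm out and the nozzle 60 mm out to the other; this point is on the cup's axis 90 mm up.
- aircap: Bystander: brass air cap, a disc 38 mm across and 22 mm high, origin at its underside's centre.
- jar: Bystander: amber jar with a blue cap, 60 mm across, 85 mm high, origin at its underside's centre.
There are look-alikes about, which are no part of the job. Of the things that look like the part that bears rest_hole, take the one that is farthest from the robot's base at the start. What is shaped like the valve but pink is not meant.

How it is judged:
On the way, in this order (a step that is already met when the one before it is completed fails the run):
1. the pin is lifted clear of the rest block, gripped (z of pin_tip in the frame of rest_hole above 0.002 m and contact force between the fingers and pin above 2 N), for 0.1 s.
2. the pin's shank is through the eye, its tip more than 15 mm below the eye's centre, the rod not yet drawn (z of pin_tip in the frame of eye below -0.015 m and horizontal distance between each of pin_tip, pin_shoulder and eye below 0.015 m and value of joint drawrod below 0.03 m), for 0.2 s.
3. the rod is drawn out to its mark by the pin (z of pin_tip in the frame of eye below -0.015 m and horizontal distance between each of pin_tip, pin_shoulder and eye below 0.015 m and contact force between the fingers and pin above 2 N and value of joint drawrod between 0.039 and 0.051 m), for 0.2 s.
At the end, for the whole second after the job is handed in: For the last second: fingers grip the pin (over 2 N); tip 15 mm or more below the eye's centre; tip and collar underside within 15 mm of that centre seen from above; rod still, 39 to 51 mm out, pulled by the pin with over 3 N; robot not touching valve or rod (all of step 3 and velocity of joint drawrod between -0.01 and 0.01 m/s and contact force between pin and valve above 3 N and contact force between each of the arm, the fingers and valve below 0.5 N); the arm keeps its last pose, push and grip.
It fails at once if the spray gun is shifted by 25 mm or knocked over (distance of spraygun_mid from where it was at the start of the episode above 0.025 m).
It fails at once if the air cap is shifted by 25 mm (distance of aircap from where it was at the start of the episode above 0.025 m).
It fails at once if the jar is shifted by 25 mm (distance of jar from where it was at the start of the episode above 0.025 m).
It also fails if it takes over 54 s, if anything falls off the work surface, if the arm or the gripper's body presses on something with over 40 N, if the wrist force passes 120 N, or if a joint passes its speed limit or range.

## Working session

There is one attempt and no reset: what is moved stays moved. The work goes in short steps, Python scripts to look and compute and a shell command to move; the robot and the scene stay as the last step left them, time stands still between calls to the robot, and variables do not carry over. Pictures are saved under pics/ and viewed, about 8 in all and at most 12, crops included, and the job is handed in when it is done.

```bash
ls; mkdir -p pics
cat > h.py <<'E'
import numpy as np, cv2
from bench import r
from scipy.spatial.transform import Rotation as Ro
def grab(n):
    c=r.camera(n); np.savez(f'{n}.npz',**c); return c
def load(n): return dict(np.load(f'{n}.npz'))
def w(c,u,v,z=None):
    d=np.linalg.inv(c['K'])@[u,v,1.]
    C=-c['R'].T@c['t']; D=c['R'].T@d
    if z is not None: return C+D*(z-C[2])/D[2]
    return C+D*c['range_z'][int(v),int(u)]
def proj(c,X):
    p=c['K']@(c['R']@np.array(X)+c['t']); return p[:2]/p[2]
def save(name,im): cv2.imwrite(f'pics/{name}.png',cv2.cvtColor(im,cv2.COLOR_RGB2BGR))
E
python3 - <<'E'
from h import *
a=grab('top');b=grab('side')
for n,c in (('top1',a),('side1',b)):
    save(n,cv2.resize(c['image'],(768,576),interpolation=cv2.INTER_CUBIC)); print(c['K'][0,0],-c['R'].T@c['t'])
s=r.read_state();print(s, r.grip_depth); print(Ro.from_quat(s['eef_rot']).as_matrix().round(3))
E
```

```text
pics
394.62097991945654 [0.40210431 0.00258858 1.32673458]
443.6072224961292 [-0.20769814 -0.68433863  0.89709754]
{'time': 0.1, 'joint_positions': array([-1.22160422,  0.33281068, -0.06469867,  1.46084508,  0.02159716,
        1.34989733, -0.088539  ]), 'joint_vel': array([-5.18714734e-04,  2.53942370e-03,  5.39192360e-05, -2.17977174e-03,
        1.15488524e-03,  1.21636794e-03, -6.71717130e-04]), 'joint_torque': array([ 1.24225098e-03, -6.24538493e+01,  2.45282531e-02, -3.90718460e+01,
       -6.13358687e-02,  3.66648508e-02,  8.32302931e-05]), 'ee_pos': array([0.22693243, 0.58197965, 0.22183809]), 'eef_rot': array([ 0.69536523, -0.13076389,  0.13063645, -0.69447974]), 'ft_force': array([-0.53765157,  0.14323463,  0.3198284 ]), 'torque': array([-0.01402533,  0.02898621,  0.04453541]), 'width': 0.08707956260577858} 0.0187
[[ 0.932 -0.     0.363]
 [-0.363 -0.001  0.932]
 [ 0.    -1.    -0.001]]
```

View pics/top1.png

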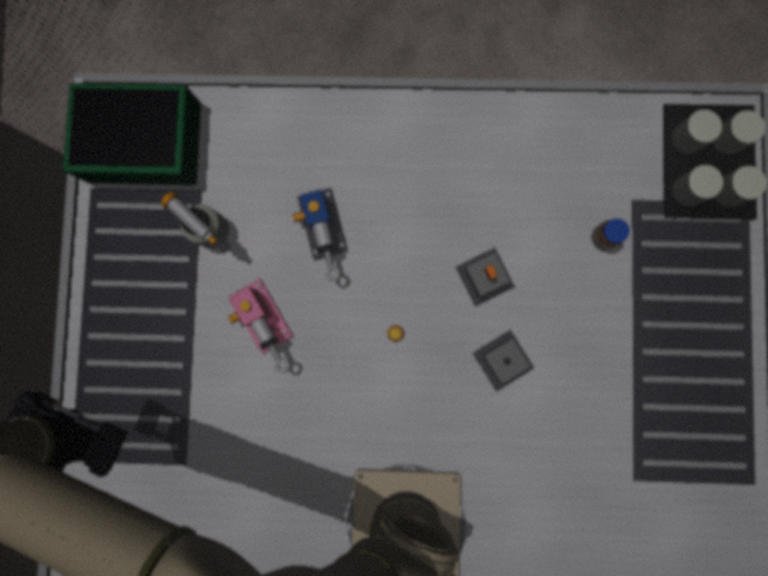

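View pics/side1.png

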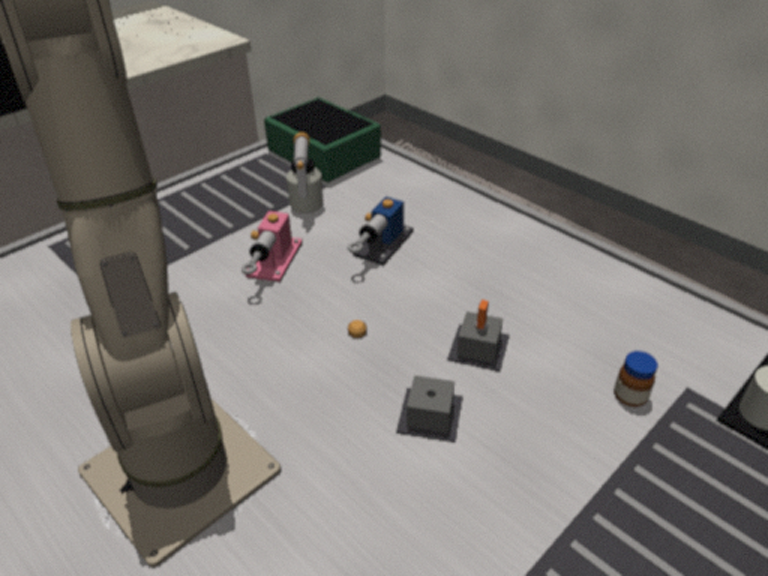

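Top view at 1.5x: the rest blocks are at (485,277), which holds the pin and is farther from the base, and at (503,360), which is empty and nearer. I take the far one. The valves are blue, with its eye at (342,281), and pink, with its eye at (295,368). I take the blue one. I'll confirm with an enlarged crop.

Run:
```python
from h import *
c=load('top'); im=c['image']
A=cv2.resize(im[120:200,190:270],(560,560),interpolation=cv2.INTER_CUBIC)
B=cv2.resize(im[155:210,295:350],(385,385),interpolation=cv2.INTER_CUBIC)
A=cv2.resize(im[120:200,185:265],(400,400),interpolation=cv2.INTER_CUBIC)
B=cv2.resize(im[150:230,290:370],(400,400),interpolation=cv2.INTER_CUBIC)
save('crop1',cv2.convertScaleAbs(np.hstack([A,B]),alpha=1.6))
hsv=cv2.cvtColor(im,cv2.COLOR_RGB2HSV)
m=(hsv[...,0]<14)&(hsv[...,1]>150)&(hsv[...,2]>90)
m[:, :300]=0; m[:,360:]=0
v,u=np.nonzero(m);print(len(u),u.mean(),v.mean()); print('range pt',w(c,u.mean(),v.mean()),'z.111',w(c,u.mean(),v.mean(),.111)); print(cv2.minAreaRect(np.c_[u,v].astype(np.float32)))
for z in (.111,):
  for p in [(u.mean(),v.mean())]: pass
```

```text
25 327.28 181.52
range pt [ 0.54179441 -0.1625095   0.11241234] z.111 [ 0.54195688 -0.16270152  0.111     ]
((327.3999938964844, 181.30001831054688), (7.155416965484619, 4.0249223709106445), 63.43495178222656)
```

View pics/crop1.png

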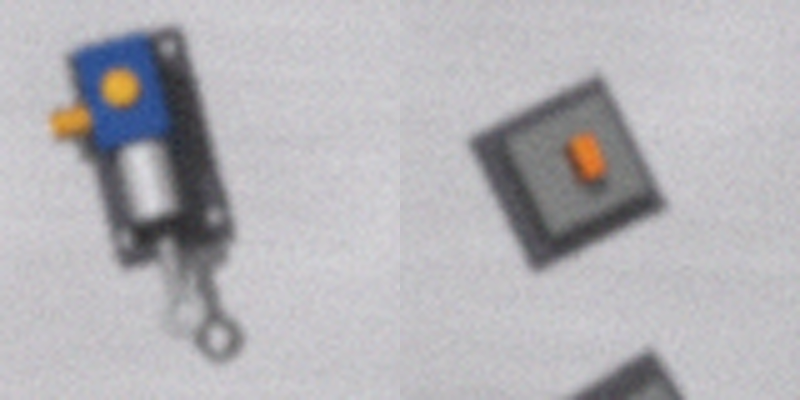

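In the crop, the handle is at (587,158) in the far block. The blue valve's real eye is the pale ring near (185,315); the dark ring at (218,338) is its shadow, since it lies off the rod line. I'll check this against depth and the side view while computing the approach.

```bash
cat >> h.py <<'E'
def plan(X,yaw=None):
    "tool-frame shift to world TCP X, and remaining yaw about world z (deg) for tool z axis"
    s=r.read_state(); R=Ro.from_quat(s['eef_rot']); M=R.as_matrix()
    print('t',round(s['time'],2),'ee',s['ee_pos'].round(4),'F',s['ft_force'].round(1),'w',round(s['width'],4),'tilt',M[:,1].round(3),'zyaw',np.degrees(np.arctan2(M[1,2],M[0,2])).round(1))
    print('shift tool mm',(R.inv().apply(np.array(X)-s['ee_pos'])*1000).round(1))
E
python3 - <<'E'
from h import *
t=load('top');s=load('side')
for n,p in (('eye',(185+185/5,120+315/5)),('shadow',(185+218/5,120+338/5)),('cap',(185+119/5,120+88/5)),('eye.074',None)):
    if p: 
        print(n,w(t,*p).round(4), w(t,*p,z=.074).round(4), w(t,*p,z=.102).round(4))
print('side eye',w(s,357/1.5,247/1.5,.072).round(4), 'cap', w(s,388/1.5,203/1.5,.102).round(4))
# heights map points near eye 0.06-0.08
v,u=np.mgrid[175:195,214:236]; P=np.array([w(t,a,b) for a,b in zip(u.ravel(),v.ravel())]); k=(P[:,2]>.055)&(P[:,2]<.09)
print(k.sum(),P[k].min(0),P[k].max(0),P[k].mean(0))
print(P[k].round(3)[:40].tolist())
plan([.542,-.163,.222])
E
```

```text
eye [ 0.5411  0.1778 -0.0017] [0.5331 0.1678 0.074 ] [0.5302 0.1641 0.102 ]
shadow [ 0.5263  0.1552 -0.0051] [0.5189 0.1461 0.074 ] [0.5163 0.1429 0.102 ]
cap [0.6734 0.2112 0.1022] [0.6797 0.216  0.074 ] [0.6735 0.2112 0.102 ]
side eye [0.5396 0.1653 0.072 ] cap [0.6727 0.2061 0.102 ]
73 [0.52315375 0.15482136 0.06791315] [0.55904732 0.18443585 0.08079307] [0.54077265 0.17049618 0.0739426 ]
[[0.559, 0.182, 0.072], [0.559, 0.179, 0.072], [0.558, 0.174, 0.081], [0.559, 0.172, 0.075], [0.559, 0.169, 0.073], [0.556, 0.182, 0.07], [0.555, 0.178, 0.078], [0.556, 0.175, 0.073], [0.555, 0.172, 0.076], [0.556, 0.169, 0.07], [0.552, 0.178, 0.075], [0.552, 0.174, 0.079], [0.552, 0.171, 0.076], [0.552, 0.168, 0.074], [0.553, 0.165, 0.074], [0.549, 0.182, 0.071], [0.549, 0.178, 0.071], [0.55, 0.176, 0.069], [0.549, 0.172, 0.073], [0.549, 0.168, 0.076], [0.549, 0.165, 0.073], [0.55, 0.162, 0.072], [0.546, 0.181, 0.073], [0.546, 0.178, 0.075], [0.546, 0.175, 0.071], [0.546, 0.172, 0.073], [0.546, 0.168, 0.073], [0.546, 0.165, 0.073], [0.546, 0.162, 0.073], [0.546, 0.158, 0.078], [0.542, 0.184, 0.074], [0.543, 0.181, 0.071], [0.543, 0.178, 0.074], [0.543, 0.162, 0.073], [0.543, 0.158, 0.078], [0.543, 0.155, 0.075], [0.539, 0.184, 0.074], [0.539, 0.181, 0.072], [0.54, 0.178, 0.069], [0.539, 0.161, 0.076]]
t 0.1 ee [0.2269 0.582  0.2218] F [-0.5  0.1  0.3] w 0.0871 tilt [-0.    -0.001 -1.   ] zyaw 68.7
shift tool mm [ 564.2    0.6 -579.6]
```

The eye is at about (0.538, 0.169) with its top at 0.074. The cap is 141 mm behind it, where about 145 mm is expected, so this agrees. The pink valve and the nearer block are left alone. Moving to above the pin.

```bash
python3 -m jog '[[0.028,0,-0.029,0,0,0],[0.028,0,-0.029,0,0,0],[0.028,0,-0.029,0,0,0],[0.028,0,-0.029,0,0,0],[0.028,0,-0.029,0,0,0],[0.028,0,-0.029,0,0,0],[0.028,0,-0.029,0,0,0],[0.028,0,-0.029,0,0,0],[0.028,0,-0.029,0,0,0],[0.028,0,-0.029,0,0,0],[0.028,0,-0.029,0,0,0],[0.028,0,-0.029,0,0,0]]' 1 30; python3 -c "
from h import *
plan([.542,-.163,.222])"
```

```text
time: 1.1
ee_pos: [0.4122, 0.1263, 0.2157]
eef_rot: [0.698, -0.128, 0.123, -0.694]
ft_force: [1.0, 0.2, -0.5]
width: 0.0871
t 1.1 ee [0.4122 0.1263 0.2157] F [ 1.   0.2 -0.5] w 0.0871 tilt [-0.009 -0.004 -1.   ] zyaw 69.5
shift tool mm [ 222.7   -6.3 -225.7]
```

```bash
python3 -m jog '[[0.028,-0.001,-0.028,0,0,0],[0.028,-0.001,-0.028,0,0,0],[0.028,-0.001,-0.028,0,0,0],[0.028,-0.001,-0.028,0,0,0],[0.028,-0.001,-0.028,0,0,0],[0.028,-0.001,-0.028,0,0,0],[0.02,0,-0.02,0,0,0],[0.01,0,-0.01,0,0,0],[0,0,0,0,7,0],[0,0,0,0,7,0],[0,0,0,0,7,0],[0,0,0,0,7,0]]' && python3 -m jog '[[0,0,0,0,7,0],[0,0,0,0,7,0],[0,0,0,0,7,0],[0,0,0,0,7,0],[0,0,0,0,7,0],[0,0,0,0,7,0],[0,0,0,0,7,0],[0,0,0,0,7,0],[0,0,0,0,7,0],[0,0,0,0,7,0],[0,0,0,0,7,0],[0,0,0,0,7,0]]'
python3 - <<'E'
from h import *
plan([.542,-.163,.19]); print(r.read_state()['joint_positions'].round(2))
c=grab('wrist'); save('wrist1',cv2.convertScaleAbs(cv2.resize(c['image'],(768,576)),alpha=1.4)); print(-c['R'].T@c['t'],c['R'].round(2),proj(c,[.542,-.163,.111]))
E
```

```text
time: 2.1
ee_pos: [0.5296, -0.1557, 0.2203]
eef_rot: [0.647, -0.298, 0.294, -0.638]
ft_force: [-0.5, -0.4, 0.5]
width: 0.0869
time: 3.1
ee_pos: [0.5267, -0.155, 0.2166]
eef_rot: [0.275, -0.654, 0.654, -0.262]
ft_force: [0.5, -0.7, 0.1]
width: 0.087
t 3.1 ee [ 0.5267 -0.155   0.2166] F [ 0.5 -0.7  0.1] w 0.087 tilt [-0.018 -0.008 -1.   ] zyaw -45.4
shift tool mm [-5.8 26.4 16.6]
[-0.62  0.25  0.96  1.7  -0.19  1.32 -0.42]
[ 0.58425917 -0.09805496  0.37672458] [[ 0.7  -0.71 -0.01]
 [-0.68 -0.67  0.3 ]
 [-0.22 -0.21 -0.95]] [271.85975411 185.72399087]
```

View pics/wrist1.png

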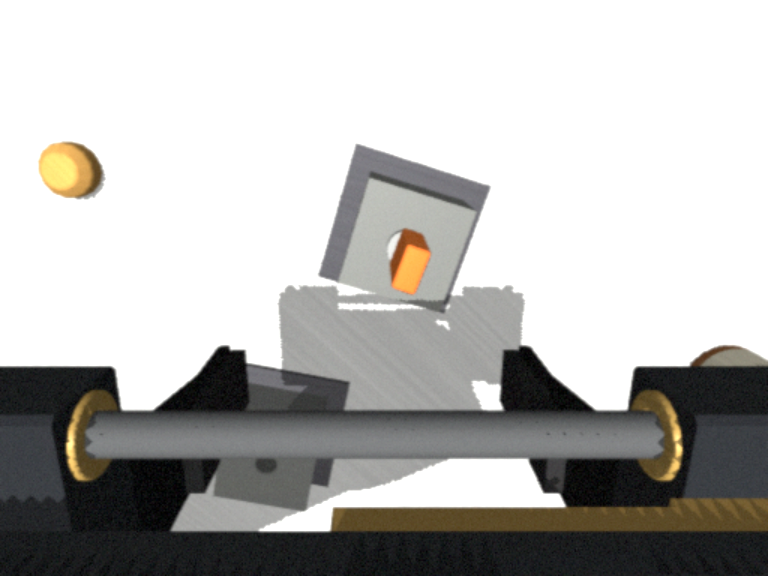

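The wrist view shows the handle's orange top face with corners (404,243), (430,247), (414,294) and (391,290). The air cap is at upper left and clear.

Run:
```python
from h import *
c=load('wrist'); q=[w(c,u/1.5,v/1.5,.111) for u,v in ((404,243),(430,247),(414,294),(391,290))]
q=np.array(q);print(q.round(4),q.mean(0)); d=(q[2]+q[3]-q[0]-q[1])/2; print(np.linalg.norm(d),np.linalg.norm(q[0]-q[1]),np.degrees(np.arctan2(d[1],d[0])))
print(w(c,410/1.5,268/1.5))
plan([*q.mean(0)[:2],.19])
```

```text
[[ 0.5541 -0.1477  0.111 ]
 [ 0.5622 -0.1589  0.111 ]
 [ 0.5383 -0.1716  0.111 ]
 [ 0.5312 -0.1612  0.111 ]] [ 0.54644916 -0.15985045  0.111     ]
0.0267435616934884 0.01380483579154447 -150.86174175127775
[ 0.54681533 -0.15978035  0.11044034]
t 3.15 ee [ 0.5267 -0.155   0.2165] F [-0.8 -0.2  0.3] w 0.0865 tilt [-0.018 -0.008 -1.   ] zyaw -45.9
shift tool mm [-11.3  26.2  17.4]
```

Face size of 26.7 x 13.8 mm agrees with the description. The centre is (0.5464, -0.1599), with the long axis at 29°.

```bash
cat >> h.py <<'E'
    if yaw is not None:
        a=np.radians(yaw); z=np.array([np.cos(a),np.sin(a),0]); y=np.array([0,0,-1.]); T=np.c_[np.cross(y,z),y,z]
        print('turn tool deg',np.degrees((R.inv()*Ro.from_matrix(T)).as_rotvec()).round(2))
E
python3 -m jog '[[0,0,0,0.3,5,0.5],[0,0,0,0.2,5,0.5],[0,0,0,0,5,0],[-0.006,0.013,0.008,0,0,0],[0,0.010,0,0,0,0],[0,0,0,0,0,0]]'; python3 -c "
from h import *
plan([.5464,-.1599,.13],-61);print(r.read_state()['joint_positions'].round(2))"
```

```text
time: 3.65
ee_pos: [0.5354, -0.1584, 0.1917]
eef_rot: [0.179, -0.683, 0.685, -0.179]
ft_force: [-0.4, 0.2, -0.2]
width: 0.0871
t 3.65 ee [ 0.5354 -0.1584  0.1917] F [-0.4  0.2 -0.2] w 0.0871 tilt [ 0.001 -0.003 -1.   ] zyaw -60.7
shift tool mm [-8.9 61.7  6.5]
turn tool deg [-0.18  0.31  0.05]
[-0.62  0.29  0.99  1.73 -0.25  1.26 -0.63]
```

```bash
python3 -m jog '[[-0.009,0.010,0.006,0,0,0],[0,0.015,0,0,0,0],[0,0.015,0,0,0,0],[0,0.012,0,0,0,0],[0,0.005,0,0,0,0],[0,0,0,0,0,0]]'; python3 -c "
from h import *
plan([.5464,-.1599,.071],-61)"
```

```text
time: 4.15
ee_pos: [0.5451, -0.1591, 0.1326]
eef_rot: [0.183, -0.682, 0.684, -0.182]
ft_force: [0.0, -0.1, 0.0]
width: 0.0875
t 4.15 ee [ 0.5451 -0.1591  0.1326] F [ 0.  -0.1  0. ] w 0.0875 tilt [-0.001 -0.003 -1.   ] zyaw -60.1
shift tool mm [-0.9 61.6  1.3]
turn tool deg [-0.11  0.95  0.15]
```

```bash
python3 -m jog '[[-0.001,0.015,0.001,0,0.9,0],[0,0.015,0,0,0,0],[0,0.015,0,0,0,0],[0,0.010,0,0,0,0],[0,0.005,0,0,0,0],[0,0,0,0,0,0]]'; python3 -c "
from h import *
plan([.5464,-.1599,.071],-61)
c=grab('wrist');save('wrist2',cv2.convertScaleAbs(c['image'],alpha=1.4))"
```

```text
time: 4.65
ee_pos: [0.5482, -0.1598, 0.0742]
eef_rot: [0.178, -0.683, 0.685, -0.179]
ft_force: [0.7, -0.6, -0.6]
width: 0.087
t 4.65 ee [ 0.5482 -0.1598  0.0742] F [ 0.7 -0.6 -0.6] w 0.087 tilt [ 0.003 -0.003 -1.   ] zyaw -60.8
shift tool mm [ 1.6  3.2 -0.8]
turn tool deg [-0.21  0.22 -0.08]
```

View pics/wrist2.png

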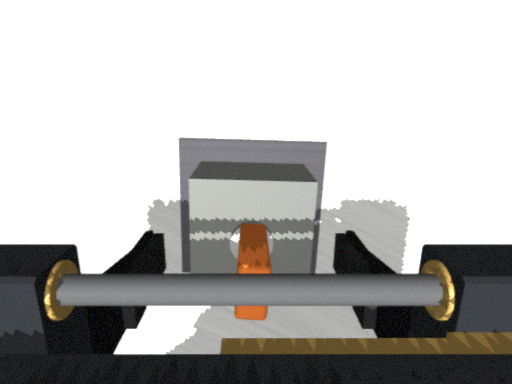

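The handle at (253,270) sits midway between the fingers (about x=250) and is square to them. Closing.

```bash
python3 -m jog '[[0.001,0.002,0,0,0,0],[0,0,0,0,0,0],[0,0,0,0,0,0],[0,0,0,0,0,0],[0,0,0,0,0,0],[0,0,0,0,0,0],[0,0,0,0,0,0],[0,0,0,0,0,0]]' -1 45; python3 -c "
from h import *
plan([.5464,-.1599,.071],-61)"
```

```text
time: 5.37
ee_pos: [0.5494, -0.161, 0.0761]
eef_rot: [0.176, -0.682, 0.686, -0.181]
ft_force: [0.1, -0.3, -0.0]
width: 0.0413
t 5.37 ee [ 0.5494 -0.161   0.0761] F [ 0.1 -0.3 -0. ] w 0.0413 tilt [ 0.008 -0.003 -1.   ] zyaw -60.8
shift tool mm [ 2.2  5.1 -2.4]
turn tool deg [-0.38  0.24 -0.34]
```

```bash
python3 -m jog '[[0.002,0.004,-0.002,-0.4,0,-0.3],[0,0,0,0,0,0],[0,0.001,0,0,0,0],[0,0,0,0,0,0],[0,0,0,0,0,0],[0,0,0,0,0,0]]'; python3 -c "
from h import *
plan([.5464,-.1599,.071],-61)"
```

```text
time: 5.87
ee_pos: [0.5464, -0.1601, 0.0704]
eef_rot: [-0.179, 0.685, -0.684, 0.178]
ft_force: [0.4, -0.1, 1.7]
width: 0.0139
t 5.87 ee [ 0.5464 -0.1601  0.0704] F [ 0.4 -0.1  1.7] w 0.0139 tilt [-0.001  0.001 -1.   ] zyaw -60.8
shift tool mm [-0.1 -0.6 -0.2]
turn tool deg [0.07 0.24 0.01]
```

```bash
python3 -m jog '[[0,0,0,0,0,0],[0,-0.006,0,0,0,0],[0,-0.012,0,0,0,0],[0,-0.012,0,0,0,0],[0,-0.012,0,0,0,0],[0,-0.012,0,0,0,0],[0,-0.015,0,0,0,0],[0,-0.02,0,0,0,0],[0,-0.02,0,0,0,0],[0,-0.01,0,0,0,0],[0,0,0,0,0,0],[0,0,0,0,0,0]]'; python3 -c "
from h import *
plan([.538,.169,.185],16.5);print(r.read_state()['joint_positions'].round(2))"
```

```text
time: 6.87
ee_pos: [0.5465, -0.161, 0.2042]
eef_rot: [-0.177, 0.685, -0.684, 0.179]
ft_force: [-0.0, -0.1, -0.8]
width: 0.0139
t 6.87 ee [ 0.5465 -0.161   0.2042] F [-0.  -0.1 -0.8] w 0.0139 tilt [ 0.004  0.002 -1.   ] zyaw -60.8
shift tool mm [-153.3   19.8 -292.4]
turn tool deg [ -0.17 -77.35  -0.2 ]
[-0.6   0.31  0.98  1.68 -0.28  1.29 -0.62]
```

```bash
python3 -m jog '[[0,0,0,0,-7,0],[0,0,0,0,-7,0],[0,0,0,0,-7,0],[0,0,0,0,-7,0],[0,0,0,0,-7,0],[0,0,0,0,-7,0],[0,0,0,0,-7,0],[0,0,0,0,-7,0],[0,0,0,0,-7,0],[0,0,0,0,-7,0],[0,0,0,0,-7,0],[0,0,0,0,0,0]]'; python3 -c "
from h import *
plan([.535,.168,.2],16.5);print(r.read_state()['joint_positions'].round(2))"
```

```text
time: 7.87
ee_pos: [0.5404, -0.1584, 0.1918]
eef_rot: [0.574, -0.419, 0.41, -0.571]
ft_force: [-0.1, -0.1, -0.8]
width: 0.0138
t 7.87 ee [ 0.5404 -0.1584  0.1918] F [-0.1 -0.1 -0.8] w 0.0138 tilt [-0.014  0.004 -1.   ] zyaw 18.2
shift tool mm [-311.8   -6.7   96.7]
turn tool deg [ 0.67  1.7  -0.46]
[-0.42  0.27  0.74  1.69 -0.19  1.27  0.68]
```

```bash
python3 -m jog '[[-0.028,-0.001,0.009,0.5,1.2,-0.4],[-0.028,-0.001,0.009,0,0,0],[-0.028,-0.001,0.009,0,0,0],[-0.028,-0.001,0.009,0,0,0],[-0.028,-0.001,0.009,0,0,0],[-0.028,-0.001,0.009,0,0,0],[-0.028,-0.001,0.009,0,0,0],[-0.028,0,0.009,0,0,0],[-0.028,0,0.009,0,0,0],[-0.02,0,0.006,0,0,0],[-0.01,0,0.003,0,0,0],[0,0,0,0,0,0]]'; python3 -c "
from h import *
plan([.538,.169,.2],16.5);print(r.read_state()['joint_positions'].round(2))"
```

```text
time: 8.87
ee_pos: [0.5442, 0.1487, 0.1885]
eef_rot: [0.56, -0.441, 0.433, -0.551]
ft_force: [-0.5, -0.0, -1.0]
width: 0.0138
t 8.87 ee [0.5442 0.1487 0.1885] F [-0.5 -0.  -1. ] w 0.0138 tilt [-0.017 -0.003 -1.   ] zyaw 13.6
shift tool mm [-21.2 -11.4  -1.5]
turn tool deg [ 0.98 -2.87 -0.09]
[-0.83  0.25  0.57  1.68 -0.14  1.26  0.01]
```

```bash
python3 -m jog '[[-0.012,-0.006,-0.001,0.5,-2,0],[-0.007,-0.004,0,0.4,-0.8,0],[0,0,0,0,0,0],[0,0,0,0,0,0]]'
python3 - <<'E'
from h import *
plan([.538,.169,.2],16.5)
c=grab('wrist');t=grab('top');s=grab('side')
W=cv2.resize(c['image'],(512,384))
p=proj(s,[.538,.169,.1]).astype(int);print(p,proj(s,[.538,.169,.07]),proj(t,[.538,.169,.074]))
y0,x0=p[1]-32,p[0]-32
S=cv2.resize(s['image'][y0:y0+64,x0:x0+64],(384,384),interpolation=cv2.INTER_CUBIC);print('side crop origin',x0,y0,'x6')
im=cv2.convertScaleAbs(np.hstack([W,S]),alpha=1.4)
save('mid1',cv2.resize(im,(800,int(384*800/896)),interpolation=cv2.INTER_AREA))
E
```

```text
time: 9.2
ee_pos: [0.5381, 0.1642, 0.1987]
eef_rot: [0.566, -0.425, 0.424, -0.565]
ft_force: [0.0, 0.2, -0.3]
width: 0.0133
t 9.2 ee [0.5381 0.1642 0.1987] F [ 0.   0.2 -0.3] w 0.0133 tilt [-0.002 -0.001 -1.   ] zyaw 16.3
shift tool mm [-4.6 -1.3  1.3]
turn tool deg [ 0.1  -0.23  0.01]
[236 157] [236.84032088 164.9135733 ] [221.69033305 181.48345973]
side crop origin 204 125 x6
```

View pics/mid1.png

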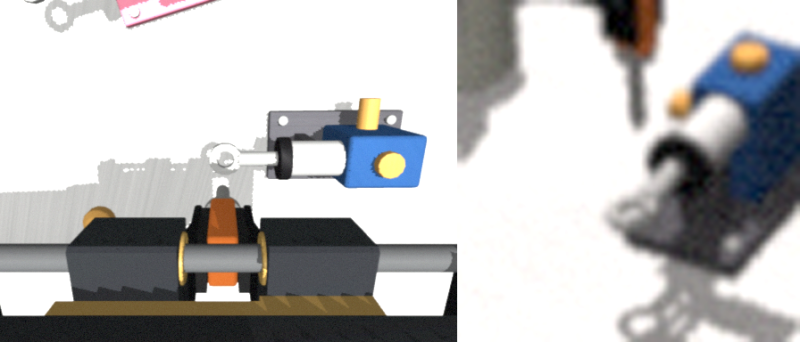

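The wrist view shows the eye's ring at (223,158) in the picture with the rod running right, level in the view. The shank shows at (223,190) under the handle. The side crop shows the tip at about (638,125), above and near the ring at (632,210).

Run:
```python
from h import *
c=load('wrist');s=load('side')
v,u=np.mgrid[155:200,225:275]; P=np.array([w(c,a,b) for a,b in zip(u.ravel(),v.ravel())]).reshape(45,50,3); k=(P[...,2]>.064)&(P[...,2]<.082)
uu,vv=u[k],v[k]; d=P[k]-[.538,.169,.074]; al=np.array([.959,.284]); a=d[:,:2]@al; b=d[:,:2]@[-al[1],al[0]]
m=(a<16)
print(k.sum(),'along',a.min(),'lat at ring',b[np.abs(a)<.012].min(),b[np.abs(a)<.012].max(),'z',P[k][:,2].mean(),'rod lat',b[a>.018].min(),b[a>.018].max())
print('px centre',w(c,249.8,177,.074))
st=r.read_state(); R=Ro.from_quat(st['eef_rot']); tip=st['ee_pos']+R.apply([0,.0654,0]); print('tip pred',tip,'side px pred',proj(s,tip),'seen',204+(638-457)*1.12/6,125+125*1.12/6,'world@z',w(s,204+(638-457)*1.12/6,125+125*1.12/6,tip[2]))
print('eye side',w(s,204+(632-457)*1.12/6,125+210*1.12/6,.072))
big=cv2.resize(c['image'][150:240,205:295],(630,630),interpolation=cv2.INTER_CUBIC); save('ring',cv2.convertScaleAbs(big,alpha=.8))
```

```text
887 along -0.014272778137825261 lat at ring -0.010883475272776263 0.019598118600496713 z 0.07309568976586703 rod lat -0.001586530414104142 0.010860686318869966
px centre [0.53573945 0.17425666 0.074     ]
tip pred [0.53815571 0.1638964  0.13309992] side px pred [237.19084711 148.89654342] seen 237.78666666666666 148.33333333333334 world@z [0.54151391 0.16483683 0.13309992]
eye side [0.53840027 0.17011942 0.072     ]
```

View pics/ring.png

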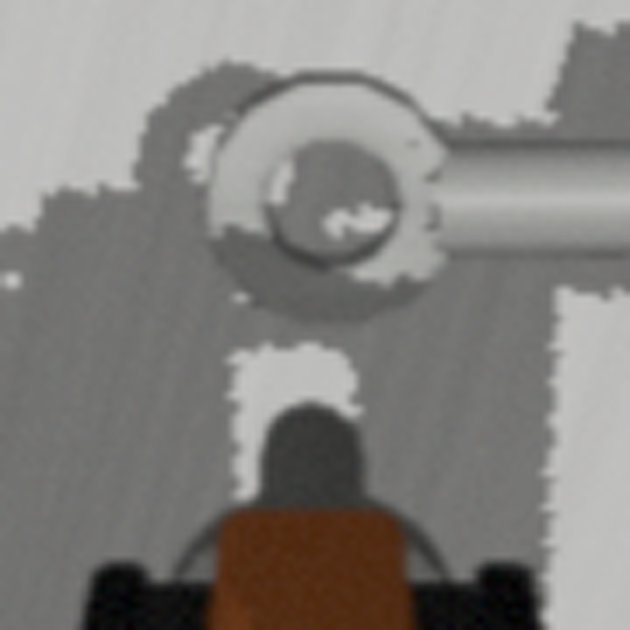

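Run:
```python
from h import *
c=load('wrist')
f=lambda x,y,z:w(c,205+x/7,150+y/7,z)
print('ring outer',f(329,197,.074),'hole',f(334,203,.074))
print('tip far edge',f(312,405,.133),'10mm above shank', f(312,405,.141))
e=np.array([.5375,.1735]); d=np.array([.959,.284]);n=np.array([-.284,.959])
for q in (f(329,197,.074),f(334,203,.074)): print('along/lat from (.538,.169):',(q[:2]-[.538,.169])@d,(q[:2]-[.538,.169])@n)
q=f(312,405,.133); st=r.read_state(); print('tip rel tcp',(q[:2]-st['ee_pos'][:2])@d,(q[:2]-st['ee_pos'][:2])@n)
print('handle mid-u at top z', ((f(312,515,st['ee_pos'][2]+.0407-.0)[:2])-st['ee_pos'][:2])@d)
```

```text
ring outer [0.53782159 0.17382198 0.074     ] hole [0.53861917 0.1732715  0.074     ]
tip far edge [0.53774767 0.16662895 0.133     ] 10mm above shank [0.53699105 0.16920976 0.141     ]
along/lat from (.538,.169): 0.0011983444981548343 0.004674944969939721
along/lat from (.538,.169): 0.0018068924405534664 0.00392052528763619
tip rel tcp 0.00025327933704913575 0.002724446071453966
handle mid-u at top z 0.00032856241104754503
```

The tip agrees with the TCP model, and the wrist camera puts the eye at (0.538, 0.173). I'll come down until the tip is about 10 mm above the ring and look again.

```bash
python3 -m jog '[[-0.009,0.005,0.002,0,0,0],[0,0.010,0,0,0,0],[0,0.010,0,0,0,0],[0,0.010,0,0,0,0],[0,0.008,0,0,0,0],[0,0,0,0,0,0]]'; python3 -c "
from h import *
plan([.5382,.1730,.150],16.5)"
```

```text
time: 9.85
ee_pos: [0.5373, 0.1723, 0.1498]
eef_rot: [0.566, -0.426, 0.425, -0.564]
ft_force: [0.2, 0.6, -0.9]
width: 0.0138
t 9.85 ee [0.5373 0.1723 0.1498] F [ 0.2  0.6 -0.9] w 0.0138 tilt [-0.003 -0.002 -1.   ] zyaw 16.1
shift tool mm [-0.5 -0.2  1.1]
turn tool deg [ 0.2  -0.45  0.04]
```

```bash
python3 -m jog '[[-0.001,0,0.001,0.2,-0.4,0],[0,0,0,0,0,0]]'
python3 - <<'E'
from h import *
plan([.5382,.1730,.150],16.5)
c=grab('wrist');s=grab('side')
p=proj(c,[.538,.173,.074]).astype(int);x0,y0=p-[32,32]
q=proj(s,[.538,.171,.08]).astype(int);a0,b0=q-[16,20]
print(x0,y0,a0,b0)
A=cv2.resize(c['image'][y0:y0+64,x0:x0+64],(448,448),interpolation=cv2.INTER_CUBIC)
B=cv2.resize(s['image'][b0:b0+40,a0:a0+32],(320,400),interpolation=cv2.INTER_CUBIC)
B=cv2.copyMakeBorder(B,0,48,0,0,cv2.BORDER_CONSTANT)
save('near',np.hstack([A,B]))
E
```

```text
time: 10.02
ee_pos: [0.5375, 0.1731, 0.1485]
eef_rot: [0.567, -0.423, 0.423, -0.566]
ft_force: [-0.9, 0.5, -0.6]
width: 0.0136
t 10.02 ee [0.5375 0.1731 0.1485] F [-0.9  0.5 -0.6] w 0.0136 tilt [-0.001 -0.002 -1.   ] zyaw 16.5
shift tool mm [ 0.3 -1.5  0.6]
turn tool deg [ 0.11 -0.03  0.09]
217 175 220 142
```

View pics/near.png

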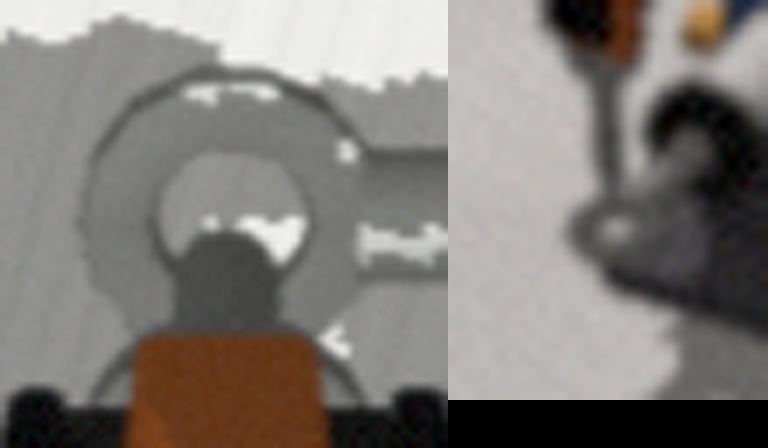

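Left: the hole spans columns 155–308 (centre 231), and the tip's far edge is at (227,230) over its lower half. Right: the tip stands right over the ring's hole.

Run:
```python
from h import *
c=load('wrist'); d=np.array([.959,.284]);n=np.array([-.284,.959])
f=lambda x,y,z:w(c,217+x/7,175+y/7,z)
for nm,q in (('hole far edge',f(231,152,.074)),('holeL',f(155,220,.074)),('holeR',f(308,220,.074)),('outer far',f(228,70,.074)),('tip far',f(227,231,.0835)),('tip z+4',f(227,231,.0875))):
    e=q[:2]-[.5375,.1731]; print(nm,(e@d*1000).round(1),(e@n*1000).round(1))
```

```text
hole far edge 0.7 7.6
holeL -7.2 0.3
holeR 8.6 0.3
outer far 0.4 16.3
tip far 0.3 2.4
tip z+4 0.3 3.7
```

Centred within 1 mm. Inserting.

```bash
python3 -m jog '[[0,0.007,0,0.1,0,0],[0,0.008,0,0,0,0],[0,0.007,0,0,0,0]]'; python3 -c "
from h import *
plan([.538,.1731,.095],16.5)"
```

```text
time: 10.37
ee_pos: [0.5394, 0.1735, 0.1279]
eef_rot: [-0.565, 0.422, -0.425, 0.568]
ft_force: [0.2, 0.5, -0.7]
width: 0.0139
t 10.37 ee [0.5394 0.1735 0.1279] F [ 0.2  0.5 -0.7] w 0.0139 tilt [ 0.005  0.001 -1.   ] zyaw 16.4
shift tool mm [-0.  32.9 -1.6]
turn tool deg [-0.31 -0.08  0.01]
```

Tip about 12 mm below the ring's top with no resistance. Going on down.

```bash
python3 -m jog '[[0,0.007,-0.001,-0.3,0,0],[0,0.008,0,0,0,0],[0,0.008,0,0,0,0],[0,0.005,0,0,0,0],[0,0,0,0,0,0],[0,0,0,0,0,0]]'; python3 -c "
from h import *
plan([.538,.1731,.095],16.5)"
```

```text
time: 10.87
ee_pos: [0.5368, 0.1725, 0.0937]
eef_rot: [0.568, -0.424, 0.423, -0.565]
ft_force: [-0.6, 0.1, -0.2]
width: 0.0137
t 10.87 ee [0.5368 0.1725 0.0937] F [-0.6  0.1 -0.2] w 0.0137 tilt [-0.004 -0.003 -1.   ] zyaw 16.4
shift tool mm [-0.2 -1.3  1.3]
turn tool deg [ 0.27 -0.08  0.08]
```

```bash
python3 -m jog '[[0,-0.001,-0.006,0.2,0,0],[0,0,-0.008,0,0,0],[0,0,-0.008,0,0,0],[0,0,-0.008,0,0,0],[0,0,-0.007,0,0,0],[0,0,-0.004,0,0,0],[0,0,0,0,0,0]]' - 60; python3 -c "
from h import *
plan([.492,.1595,.095],16.5)"
```

```text
time: 11.45
ee_pos: [0.4994, 0.1613, 0.0979]
eef_rot: [-0.562, 0.42, -0.427, 0.571]
ft_force: [5.7, 1.8, -4.6]
width: 0.0138
t 11.45 ee [0.4994 0.1613 0.0979] F [ 5.7  1.8 -4.6] w 0.0138 tilt [ 0.016  0.004 -1.   ] zyaw 16.4
shift tool mm [-0.4  2.8 -7.6]
turn tool deg [-0.96 -0.09  0.04]
```

```bash
python3 -m jog '[[0,0.002,-0.004,-0.8,0,0],[0,0.001,-0.003,-0.2,0,0],[0,0,-0.001,0,0,0],[0,0,0,0,0,0]]'
python3 - <<'E'
from h import *
plan([.492,.1595,.095],16.5)
c=grab('wrist');s=grab('side')
q=proj(s,[.56,.176,.07]).astype(int);a0,b0=q-[40,30]
B=cv2.resize(s['image'][b0:b0+60,a0:a0+80],(480,360),interpolation=cv2.INTER_CUBIC)
p=proj(c,[.56,.18,.08]).astype(int);print(a0,b0,p)
y0=max(p[1]-45,0);x0=p[0]-40
A=cv2.resize(c['image'][y0:y0+90,x0:x0+80],(320,360),interpolation=cv2.INTER_CUBIC)
save('pull',np.hstack([B,A]))
plan([.492,.1595,.095],16.5)
E
```

```text
time: 11.78
ee_pos: [0.4957, 0.1601, 0.0995]
eef_rot: [-0.561, 0.42, -0.427, 0.571]
ft_force: [7.2, 1.8, -6.3]
width: 0.0135
t 11.78 ee [0.4957 0.1601 0.0995] F [ 7.2  1.8 -6.3] w 0.0135 tilt [ 0.016  0.007 -1.   ] zyaw 16.4
shift tool mm [-0.5  4.4 -3.8]
turn tool deg [-0.98 -0.09 -0.1 ]
200 131 [366 235]
t 11.88 ee [0.496  0.1602 0.0997] F [ 6.4  1.5 -2.4] w 0.0134 tilt [ 0.016  0.007 -1.   ] zyaw 16.4
shift tool mm [-0.4  4.6 -4.1]
turn tool deg [-1.01 -0.09 -0.11]
```

View pics/pull.png

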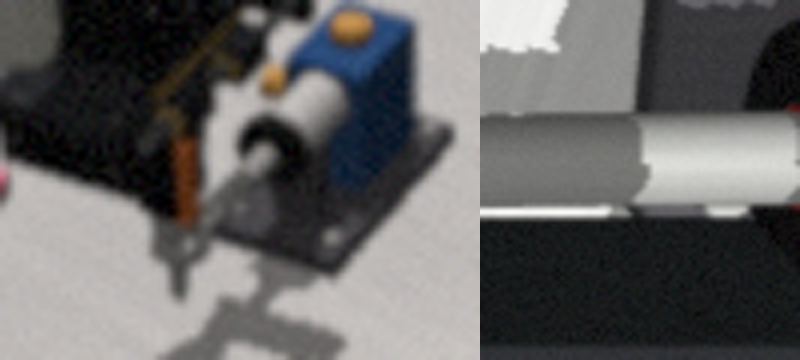

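Left: the shank is through the eye with its tip out below at (180,290), and the fingers are clear of the rod. Right: the rod's red is just showing at the black mouth at (795,110–205). So the rod is about 40–41 mm out and needs about 4 mm more.

```bash
python3 -m jog '[[0,0.003,-0.004,-0.5,0,0],[0,0.001,-0.003,-0.3,0,0],[0,0,-0.001,0,0,0],[0,0,0,0,0,0],[0,0,0,0,0,0]]'
python3 - <<'E'
from h import *
plan([.492,.1595,.097],16.5)
c=grab('wrist')
p=proj(c,[.58,.185,.08]).astype(int)
y0=max(p[1]-60,0);x0=min(p[0]-60,392)
print(x0,y0); save('pull2',cv2.resize(c['image'][y0:y0+110,x0:x0+120],(720,600*110//100*1),interpolation=cv2.INTER_CUBIC)[:600])
plan([.492,.1595,.097],16.5)
E
```

```text
time: 12.3
ee_pos: [0.494, 0.1595, 0.1012]
eef_rot: [-0.558, 0.419, -0.428, 0.575]
ft_force: [6.9, 2.2, -5.4]
width: 0.0137
t 12.3 ee [0.494  0.1595 0.1012] F [ 6.9  2.2 -5.4] w 0.0137 tilt [ 0.024  0.012 -1.   ] zyaw 16.4
shift tool mm [-0.6  4.2 -2. ]
turn tool deg [-1.51 -0.1  -0.26]
342 174
t 12.35 ee [0.4941 0.1595 0.1014] F [ 7.6  1.8 -3.8] w 0.0135 tilt [ 0.024  0.012 -1.   ] zyaw 16.4
shift tool mm [-0.5  4.4 -2.1]
turn tool deg [-1.54 -0.1  -0.27]
```

View pics/pull2.png

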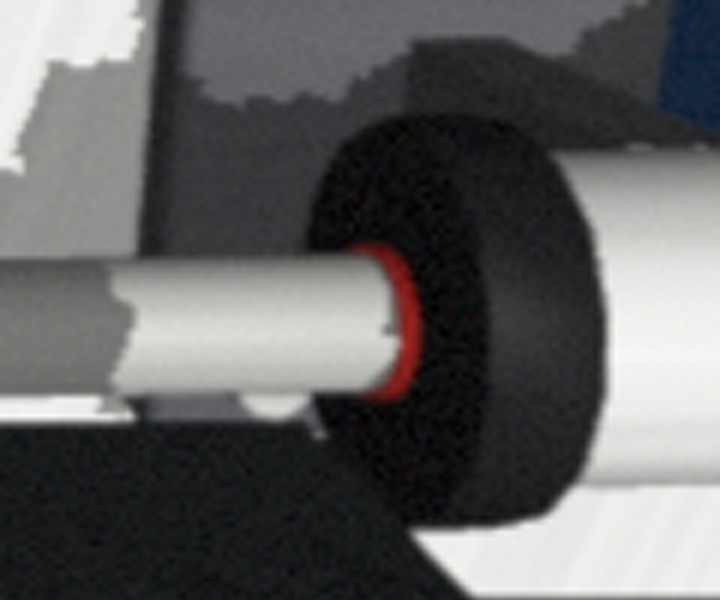

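The red shows as a strip about 22 px wide at x=400–420, against a rod 135 px (14 mm) across. That makes about 2.3 mm of red, so the rod is about 42 mm out with no black behind the band. It needs 2–3 mm more for margin.

```bash
python3 -m jog '[[0,0.003,-0.004,-0.8,0,0],[0,0.003,-0.004,-0.8,0,0],[0,0.002,-0.003,-0.5,0,0]]'
python3 - <<'E'
from h import *
plan([.492,.1595,.097],16.5)
for i in range(3): c=grab('wrist')
plan([.492,.1595,.097],16.5)
x0,y0=342,174
p=c['image'][y0:y0+110,x0:x0+120].astype(int); m=(p[...,0]>100)&(p[...,1]<80)&(p[...,2]<80)
print('red px',m.sum(),'row widths',m.sum(1)[m.any(1)])
save('pull3',cv2.resize(c['image'][y0:y0+100,x0:x0+120],(720,600),interpolation=cv2.INTER_CUBIC))
E
```

```text
time: 12.6
ee_pos: [0.4901, 0.1584, 0.0993]
eef_rot: [-0.562, 0.424, -0.424, 0.571]
ft_force: [8.3, 1.0, 1.2]
width: 0.0135
t 12.6 ee [0.4901 0.1584 0.0993] F [8.3 1.  1.2] w 0.0135 tilt [ 0.008  0.01  -1.   ] zyaw 16.4
shift tool mm [-0.5  2.4  2.1]
turn tool deg [-0.59 -0.11 -0.42]
t 12.75 ee [0.4901 0.1583 0.0993] F [8.2 1.5 1.8] w 0.0139 tilt [ 0.008  0.01  -1.   ] zyaw 16.4
shift tool mm [-0.6  2.3  2.2]
turn tool deg [-0.59 -0.11 -0.42]
red px 270 row widths [ 3  9 11 11 11 10 11 10 11 11 11 11 10 11 11 11 11 11 11 11 10 10 11 11
 11 10]
```

View pics/pull3.png

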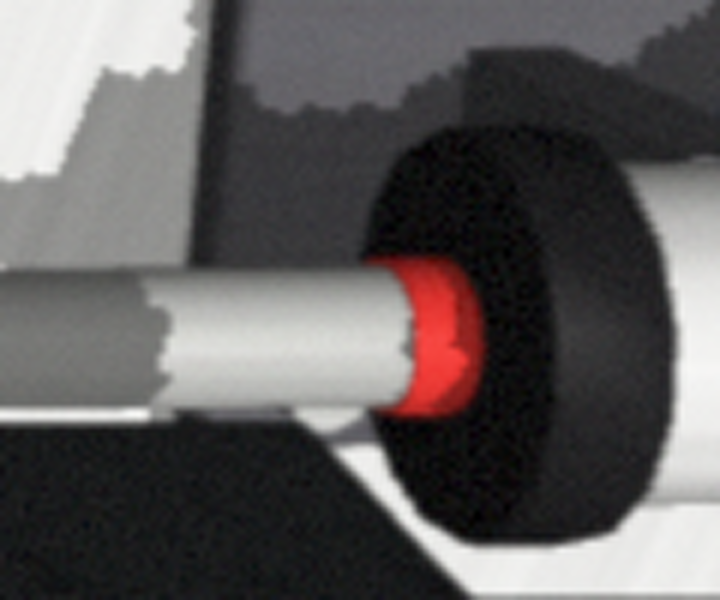

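The red strip is about 68 px wide against a 138 px rod, so about 7 mm of red shows with no black behind it. That puts the rod about 47 mm out. The reading is steady over 0.15 s, the pull is about 8.3 N, and the fingertips are at z=0.099, well above the ring's top at 0.074. Handing in.

Run:
```python
from h import *
plan([.492,.1595,.097],16.5)
print(r.close_job())
```

```text
t 12.75 ee [0.4901 0.1583 0.0993] F [8.2 1.5 1.8] w 0.0139 tilt [ 0.008  0.01  -1.   ] zyaw 16.4
shift tool mm [-0.6  2.3  2.2]
turn tool deg [-0.59 -0.11 -0.42]
the job is handed in; nothing more can be done
None
```

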